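Open the reader's hood past its hidden safety catch and load the cassette

TASK

The plate reader's hood is ajar but still held by a safety catch hidden under its blue front edge: feel for the catch from the right-hand end, push it to the left while lifting, without forcing anything, and swing the hood up until it stands nearly upright. Then set the white cassette flat in the reader's sprung nest, press it down and hold it until the latch catches, and leave it latched down with the hood standing open. Leave the mug, the can and the tip rack where they are.

Things in the scene. Friction and masses are not known exactly. Their poses are not given: they have to be found in the camera images.
- reader: white open-topped base, fixed to the bench but placed and turned differently each time: 195 mm deep (its x -80 to +115), 240 mm wide, walls 10 mm thick and 105 mm high, inner floor at z = 50. Origin at the bench surface; its -x side is its front and faces the robot, y to the left seen from the robot, z up
- hood_hinge (a point): middle of the hood's hinge axis, fixed at (105, 0, 115) mm of the reader's frame; the axis runs along the reader's y. The hood is a flat panel, 225 mm from hinge to front edge, 240 mm wide, 12 mm thick, 0.5 kg, with a blue front strip and a clear window
- hood (a joint): hood angle in rad: 0 = ajar and level, underside 115 mm above the bench; grows as the front edge swings up about the hinge, 1.57 = vertical, stop at 1.75. The stiff hinge keeps it where it is left; lifting at the front edge takes about 7 N. While the catch holds, the hood stops after about 0.02 rad; once it is past 0.1 rad the catch no longer matters
- lip (a point): middle of the lower front edge of the hood; moves and turns with the hood (axes as the reader's at 0). The edge overhangs the base's front wall by 40 mm; below is free space down to the bench, open at both sides. A steel keeper rail along the top of the front wall stands 8 mm out of the wall
- lip_right (a point): right-hand end (seen from the robot) of the hood's lower front edge, 120 mm to the reader's -y of lip. The catch's red tab hangs under the hood: 8 mm thick in y, from 6 to 28 mm behind the front edge, down to 45 mm below the underside. Its middle lies anywhere from 55 mm right to 55 mm left of lip, differs each time and must be felt for
- catch (a joint): how far the catch tab is pushed aside in m: 0 = holding, grows as it is pushed to the reader's +y (left seen from the robot), stop at 0.016. From about 0.011 on the hood is free to rise, and the tab rides up with it. Its spring gives 2.5 N at 0, 6.5 N at the stop, and brings it back. Lifting hard while it holds jams it
- nest (a point): centre of the upper face of the sprung stage, at (-25, 0, 82) mm of the reader's frame when up, axes as the reader's. The stage is a tray with a floor 74 mm (x) by 52 mm (y) inside rims 7 mm high and 5 mm thick, free-standing in the base: from its centre 110 mm to the side walls, 45 mm to the front wall
- stage (a joint): how far the stage is pressed down in m: 0 = up, stop at 0.016; its spring gives 6 N at the top, 11 N at the stop. Below 0.013 an orange latch on its +x side can move over it; the latch is slow, so hold the stage fully down for about a second. Latched, it stays at about 0.013; let go too early it comes up again
- cassette: the loose white cassette with an orange band and top label, 64 mm (x) by 42 mm (y) by 30 mm high, about 120 g, origin at the centre of its underside, lying flat on the bench to the left or the right of the reader
- tip_rack: bystander: blue tip rack, 110 x 75 mm, 61 mm high, origin at the centre of its underside; on the other side of the reader from the cassette
- mug: bystander: white mug, 80 mm wide, 95 mm high, origin at the centre of its underside
- can: bystander: drinks can, 66 mm wide, 115 mm high, origin at the centre of its underside
There are look-alikes about, which are no part of the job. There is more than one size of the cassette; the one meant has the size given above.

How it is judged:
By the outcome, as a careful person would: the job done as asked, in the order asked, and still so for the second after the job is handed in, with the robot touching nothing.
It also fails if it takes over 66 s, if anything falls off the work surface, if the arm or the gripper's body presses on something with over 40 N, if the wrist force passes 120 N, or if a joint passes its speed limit or range.

ROBOT

A 6-joint arm with a two-finger parallel gripper is mounted at the origin on the work surface. World frame = base frame: x ahead of the robot, y to its left, z up, the work surface at z = 0. Lengths are in m, angles in rad, forces in N, time in s.
With the tool pointing down it reaches from about 0.25 to 0.8 m from the base axis. Payload 3.9 kg.
Tool frame: the origin (TCP) lies between the finger pads; the fingertips stand 8 mm ahead of it and the grasp point (between the pads) lies 11 mm behind it (manip.finger_overhang is the distance from the TCP to the fingertips, in m); z points along the fingers, y is the line along which they close (so a half turn about z gives the same grasp; the last joint's range is limited). The gripper opens to 85 mm and grips with 20 to 120 N. Pads are 22 mm wide; open, the fingers measure 114 mm over their backs; the gripper's body (76 mm by 85 mm) begins 54 mm behind the grasp point. The pads swing forward as they close: fully open they stand 13 mm farther back than shut.
Start: joints at [1.165, 0.26, -0.138, 1.173, 0, 1.571], TCP at [0.207, 0.482, 0.239] pointing down, gripper open.
Joint ranges: [-2.78, 2.78], [-0.83, 1.72], [-1.28, 1.37], [-1.9, 2.12], [-1.57, 1.48], [-3.14, 3.14]. Speed limits (rad/s): [2.57, 2.57, 3.14, 3.14, 3.14, 3.14].

INTERFACE

Orientations are given as a 3x3 rotation matrix whose columns are the frame's x, y, z axes.
In Python, from plant import manip gives the robot as it stands.
- The arm moves only by the tool carry_out, never from a script. Its argument "targets" is a list of rows, each an object with "gripper": the opening, from -1 (shut) to 1 (fully open), so that 0 is half open; "slide": the shift along the tool's x, y, z in units of 25 mm (1.0 is 25 mm), a list of three; "twist": the turn about the tool's z in units of 6 degrees (1.0 is 6 degrees). In form: [{"gripper": gripper, "slide": [tx, ty, tz], "twist": twist}, ...]. A call has 1 to 10 rows; each row shifts and turns the commanded pose from where the row before left it, along the tool's axes as they then stand; what a row does not reach is not made up. A row lasts 1/8 s, in which the tool goes at most 62.5 mm and 10.7 degrees, less where a joint would pass 70% of its speed; a pose out of reach is approached as far as the arm can. A call is refused whole if a number of a shift passes 1 or a number of a turn 1, either way. A call with a gripper value outside its range is refused whole. The fingers move at their own pace and stop on an object; "newtons" is the grip in N (left out, the last holds). Time passes only in rows, so rows that do not move let the fingers close. It gives the time, the measured TCP pose, the force, the opening and the grip force at its end, in the units of the state.
- manip.state(): the state, without advancing time (a new reading comes with each control period).
- manip.camera(name): name is "side" or "top" or "wrist"; returns (picture, depth): 400x640x3 uint8, red, green, blue; 400x640 float32, m along the optical axis (not along the pixel's ray), 0 where there is no reading.
- manip.calibration(name): a dict with "camera_matrix" (3x3 intrinsics, pixels), "dist" ([k1, k2, p1, p2, k3] as OpenCV has them; the pictures are not rectified), "R" (3x3) and "t" (3): a world point X has camera coordinates R X + t; the wrist camera has in their place "T_tool_cam" (4x4, takes a point from camera to tool coordinates, whose origin is the TCP and whose axes are the flange's). Camera axes: x right, y down, z forward; pixel columns grow to the right and rows downward; lengths in m; the calibration is good to about 2 mm. A picture is of the moment at which its call begins: read the wrist's pose just before it. calibration takes no time and is no camera call.
- manip.close_job(): hands the job in; it is judged then, once.
The state is a dict: "t": time; "joint_pos": joint angles; "joint_vel": joint speeds; "joint_torque": joint torques, N m; "eef_pos": TCP position; "eef_rot": TCP orientation; "force": force on the tool from outside, world axes, zero at the start; "moment": the same for the moment, N m; "finger_gap": finger opening in m; "grip_force": force on a finger pad.
Only numpy, scipy, OpenCV 4.12 (cv2) and the standard library are available. Lean on these libraries where they do the work, as an engineer would, in place of code of your own. Each camera call takes 0.05 s, during which the arm holds its last target. There are 200 camera calls.

## Working session

There is one attempt and no reset: what is moved stays moved. The work goes in short steps, Python scripts to look and compute and a tool call to move; the robot and the scene stay as the last step left them, time stands still between calls to the robot, and variables do not carry over. Pictures are saved under pics/ and viewed, at most 10 in all, crops included, and the job is handed in when it is done.

Besides the shell and the picture viewer there is one more tool, called as name(argument=value, ...) on one line, values as JSON. carry_out: Moves the arm, as the interface text tells. Its arguments: {"type":"object","properties":{"targets":{"type":"array"},"newtons":{"type":"number"}},"required":["targets"]}

```bash
ls; mkdir -p pics
python3 - <<'E'
from plant import manip
import cv2,numpy as np
s=manip.state();print(s)
for n in ["top","side"]:
    p,d=manip.camera(n);cv2.imwrite(f"pics/{n}0.png",p[:,:,::-1]);np.save(f"pics/{n}0.npy",d)
    print(n,manip.calibration(n))
print(manip.calibration("wrist"))
E
```

```text
pics
{'t': 0.0, 'joint_pos': array([ 1.16502073e+00,  2.60691506e-01, -1.39406019e-01,  1.17271402e+00,
        2.87112462e-05,  1.57080321e+00]), 'joint_vel': array([-1.17486486e-03, -3.44168019e-04,  2.48665412e-03, -6.00195405e-04,
       -6.61816019e-06,  3.33398926e-04]), 'joint_torque': array([-1.17028339e-04, -4.05675852e+01,  2.53924370e+01,  1.85433944e-02,
        3.12954862e-04,  1.17050348e-05]), 'eef_pos': array([0.2069534 , 0.48173768, 0.238447  ]), 'eef_rot': array([[-9.18793783e-01,  3.94737013e-01, -8.21848244e-04],
       [ 3.94737867e-01,  9.18791940e-01, -1.84023844e-03],
       [ 2.86973200e-05, -2.01521426e-03, -9.99997969e-01]]), 'force': array([0.09882478, 0.64976063, 0.27520478]), 'moment': array([ 0.02754174, -0.01508697, -0.03424232]), 'grip_force': 0.0, 'finger_gap': 0.08493462999215096}
top {'camera_matrix': array([[487.42552673,   0.        , 314.92043759],
       [  0.        , 487.42552673, 199.66529281],
       [  0.        ,   0.        ,   1.        ]]), 'dist': array([-0.14142163,  0.        ,  0.        ,  0.        ,  0.        ]), 'R': array([[ 
[... 556 characters left out ...]
248137,  0.67483903, -0.73531514]]), 't': array([-0.57850395,  0.107953  ,  1.24638382])}
{'camera_matrix': array([[322.77420211,   0.        , 320.29565789],
       [  0.        , 322.77420211, 196.04328177],
       [  0.        ,   0.        ,   1.        ]]), 'dist': array([-0.04364755,  0.        ,  0.        ,  0.        ,  0.        ]), 'T_tool_cam': array([[ 4.14198024e-04, -9.52630833e-01, -3.04128795e-01,
         7.75906257e-02],
       [ 9.99997957e-01, -2.07142123e-04,  2.01075058e-03,
         4.44937556e-04],
       [-1.97850088e-03, -3.04129007e-01,  9.52628801e-01,
        -1.34685151e-01],
       [ 0.00000000e+00,  0.00000000e+00,  0.00000000e+00,
         1.00000000e+00]])}
```

View pics/top0.png

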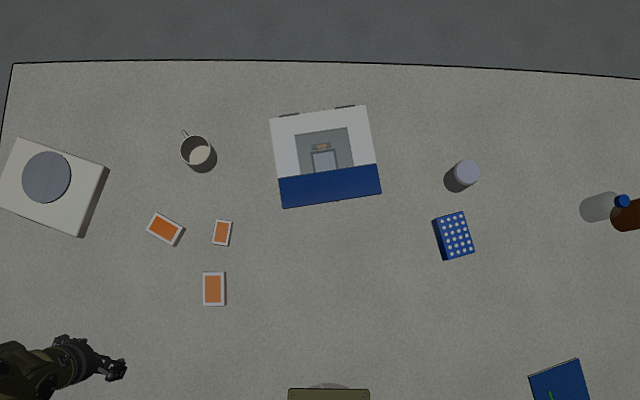

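View pics/side0.png

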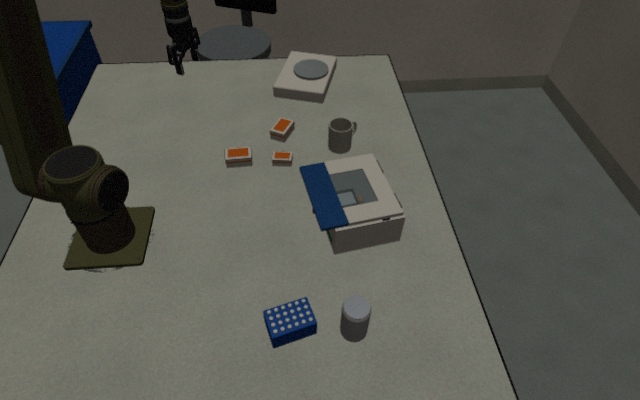

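Top view: the reader hood's corners are at about (283,208), (381,193), (366,105), (269,118). Three cassettes lie to its left at (165,228), (222,232) and (214,289). The mug is at (196,152), the can at (465,173) and the tip rack at (453,235).

```bash
cat > h.py <<'E'
import numpy as np,cv2
from plant import manip
def ray(cal,uv):
    return np.c_[cv2.undistortPoints(np.array(uv,float).reshape(-1,1,2),cal["camera_matrix"],cal["dist"]).reshape(-1,2),np.ones(len(uv))]
def plane(name,uv,z,cal=None,st=None):
    cal=cal or manip.calibration(name)
    if name=="wrist":
        T=cal["T_tool_cam"];Re=st["eef_rot"];R=Re@T[:3,:3];c=Re@T[:3,3]+st["eef_pos"]
    else: R=cal["R"].T;c=-R@cal["t"]
    d=ray(cal,uv)@R.T
    return c+d*((z-c[2])/d[:,2])[:,None]
E
python3 - <<'E'
from h import *
np.set_printoptions(precision=4,suppress=True)
im=cv2.imread("pics/top0.png");D=np.load("pics/top0.npy")
print("hood top",plane("top",[(283,208),(381,193),(366,105),(269,118)],.127))
hsv=cv2.cvtColor(im,cv2.COLOR_BGR2HSV)
b=cv2.inRange(hsv,(100,120,60),(130,255,255));n,l,st,c=cv2.connectedComponentsWithStats(b)
for i in range(1,n):
    if st[i,4]>200:
        pts=np.argwhere(l==i)[:,::-1].astype(float)
        W=plane("top",pts,.127 if 250<c[i][0]<400 else .061)[:,:2]; r=cv2.minAreaRect(W.astype(np.float32)*1000);print("blue",c[i],r, cv2.boxPoints(r).tolist())
u=cv2.inRange(hsv,(0,0,105),(15,90,255))|cv2.inRange(hsv,(0,120,80),(20,255,255))
o=cv2.inRange(hsv,(3,150,100),(20,255,255));n,l,st,c=cv2.connectedComponentsWithStats(o)
for i in range(1,n):
    if st[i,4]>60:
        pts=np.argwhere(l==i)[:,::-1].astype(float)
        x,y=c[i].astype(int);K=manip.calibration("top")
        # height from depth
        r3=ray(K,[c[i]])[0]*D[y,x];X=K["R"].T@(r3-K["t"])
        W=plane("top",pts,.03)[:,:2];r=cv2.minAreaRect(W.astype(np.float32)*1000);print("orange",c[i],X,r)
print("mug,can",plane("top",[(199,154)],.095),plane("top",[(467,172)],.115))
a=cv2.resize(im[190:320,130:250],None,fx=5,fy=4.6,interpolation=cv2.INTER_CUBIC)
cv2.imwrite("pics/c1.png",a)
E
```

```text
hood top [[ 0.5364  0.1184  0.127 ]
 [ 0.5774 -0.113   0.127 ]
 [ 0.7972 -0.0775  0.127 ]
 [ 0.7577  0.1596  0.127 ]]
blue [329.3061 185.5826] ((593.1641235351562, 9.57940673828125), (73.07946014404297, 236.78521728515625), 10.229660987854004) [[536.179443359375, 119.60077667236328], [578.2310791015625, -113.42044830322266], [650.1488037109375, -100.44196319580078], [608.09716796875, 132.57925415039062]]
blue [454.4187 234.796 ] ((487.84686279296875, -310.0465393066406), (107.89656066894531, 73.60405731201172), 16.25279998779297) [[425.75457763671875, -289.8140869140625], [446.35455322265625, -360.47662353515625], [549.9391479492188, -330.27899169921875], [529.3391723632812, -259.616455078125]]
blue [560.7169 382.7478] ((103.35533142089844, -580.7694702148438), (111.06726837158203, 142.80844116210938), 16.63003921508789) [[29.709293365478516, -528.2451171875], [70.57974243164062, -665.0802001953125], [177.00137329101562, -633.2938232421875], [136.13092041015625, -496.458740234375]]
orange [163.0381 227.9973] [0.4917 0.4278 0.0386] ((492.6850280761719, 430.3408508300781), (64.90065002441406, 38.245697021484375), 62.68906021118164)
orange [221.0243 231.6845] [0.4871 0.2798 0.0292] ((487.0390319824219, 279.4349060058594), (28.01685333251953, 47.75682830810547), 84.71046447753906)
orange [212.2387 288.4032] [0.3439 0.2932 0.0414] ((343.5050964355469, 296.04571533203125), (62.5778923034668, 35.51207733154297), 2.4664371013641357)
mug,can [[0.6722 0.3332 0.095 ]] [[ 0.637  -0.3285  0.115 ]]
```

View pics/c1.png

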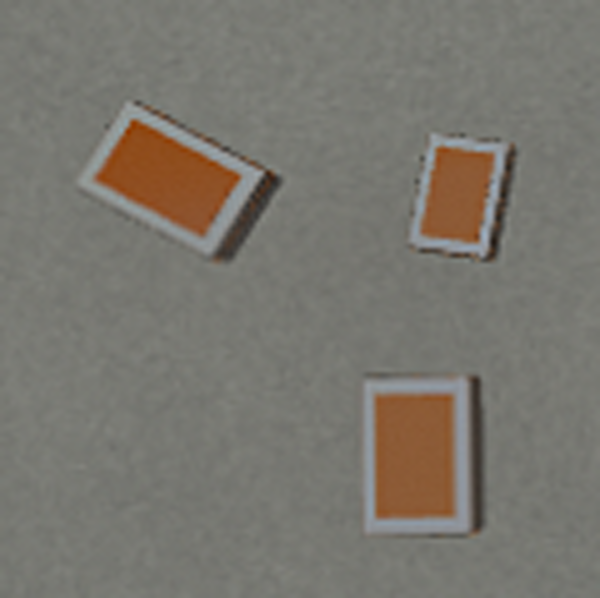

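The middle cassette, at about (0.487, 0.279), has a 29 mm top and a footprint of roughly 62 x 42 mm, so it is the target. The other two are larger and about 40 mm high. The reader's yaw is about 10.2° and its lip is at about (0.557, 0.003).

The tool can only point down, so it can't reach under the hood on its own. I'll grip the cassette by one end and use the protruding part as a probe and lifter.

carry_out(targets=[{"gripper": 1,"slide": [0,0,0.4],"twist": -1},{"gripper": 1,"slide": [0,0,0.4],"twist": -1},{"gripper": 1,"slide": [0,0,0.4],"twist": -1},{"gripper": 1,"slide": [-1,-0.6,0.3],"twist": 0},{"gripper": 1,"slide": [-1,-0.6,0.3],"twist": 0},{"gripper": 1,"slide": [-1,-0.6,0.3],"twist": 0},{"gripper": 1,"slide": [-1,-0.6,0.3],"twist": 0},{"gripper": 1,"slide": [-1,-0.6,0.3],"twist": 0},{"gripper": 1,"slide": [-1,-0.6,0.3],"twist": 0},{"gripper": 1,"slide": [-1,-0.6,0.3],"twist": 0}])

```text
t: 1.35
eef_pos: [0.3724, 0.3609, 0.1561]
eef_rot: [[-0.996, 0.091, -0.001], [0.091, 0.996, -0.001], [0.001, -0.001, -1.0]]
force: [-0.2, -0.2, -0.1]
finger_gap: 0.0852
grip_force: 0.0
```

carry_out(targets=[{"gripper": 1,"slide": [-1,-0.7,0],"twist": 0},{"gripper": 1,"slide": [-1,-0.7,0],"twist": 0},{"gripper": 1,"slide": [-1,-0.7,0],"twist": 0},{"gripper": 1,"slide": [-1,-0.7,0],"twist": 0},{"gripper": 1,"slide": [0,0,0],"twist": 0}])

```text
t: 1.98
eef_pos: [0.4662, 0.2817, 0.1563]
eef_rot: [[-0.996, 0.095, -0.0], [0.095, 0.996, -0.0], [0.0, -0.0, -1.0]]
force: [-0.8, -0.4, -0.7]
finger_gap: 0.0855
grip_force: 0.0
```

```bash
cat >> h.py <<'E'
np.set_printoptions(precision=4,suppress=True)
def brief(s):
    R=s["eef_rot"];print("t",round(s["t"],2),"p",s["eef_pos"],"yawx",round(np.degrees(np.arctan2(R[1,0],R[0,0])),2),"z",R[:,2],"F",s["force"],"gap",round(s["finger_gap"],4),"grip",round(s["grip_force"],1),"q",s["joint_pos"])
def units(s,target):  # world target -> slide units in the present tool axes
    return s["eef_rot"].T@(np.array(target)-s["eef_pos"])/.025
E
python3 - <<'E'
from h import *
s=manip.state();brief(s);print(manip.finger_overhang)
p,d=manip.camera("wrist");cv2.imwrite("pics/w1.png",p[:,:,::-1])
hsv=cv2.cvtColor(p[:,:,::-1].copy(),cv2.COLOR_BGR2HSV)
o=cv2.inRange(hsv,(3,150,100),(20,255,255));n,l,st,c=cv2.connectedComponentsWithStats(o)
for i in range(1,n):
    if st[i,4]>300:
        pts=np.argwhere(l==i)[:,::-1].astype(float)
        r=cv2.minAreaRect((plane("wrist",pts,.03,st=s)[:,:2]*1000).astype(np.float32));print(c[i],st[i],r)
E
```

```text
t 1.98 p [0.4662 0.2817 0.1563] yawx 174.58 z [-0.0003 -0.0005 -1.    ] F [-0.8477 -0.4418 -0.6943] gap 0.0855 grip 0.0 q [ 0.5437  0.3415 -0.2448  0.985  -0.0002  0.6383]
0.008
[321.9048  38.381 ] [ 289    0   65   83 4336] ((349.9327392578125, 294.9616394042969), (57.28657150268555, 40.681121826171875), 2.791764259338379)
[497.1642 207.7777] [ 453  174   90   68 3356] ((498.3988342285156, 435.1053771972656), (69.09410095214844, 40.579097747802734), 62.57685852050781)
[321.5501 214.2117] [ 305  188   35   54 1767] ((489.6098327636719, 281.3328552246094), (28.965248107910156, 48.83692932128906), 82.53178405761719)
```

View pics/w1.png

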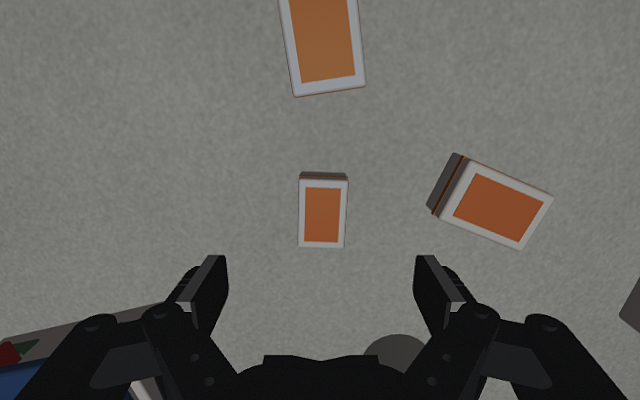

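The wrist view shows the small cassette at (322,213), aligned with the tool. Its centre is at about (0.489, 0.281) and its long axis is at about -7°. I'm going down to grip its near end.

carry_out(targets=[{"gripper": 1,"slide": [-0.1,0.05,0.97],"twist": 0.3},{"gripper": 1,"slide": [0,0,0.97],"twist": 0},{"gripper": 1,"slide": [0,0,0.97],"twist": 0},{"gripper": 1,"slide": [0,0,0.97],"twist": 0},{"gripper": 1,"slide": [0,0,0.97],"twist": 0},{"gripper": 1,"slide": [0,0,0.6],"twist": 0},{"gripper": 1,"slide": [0,0,0.4],"twist": 0},{"gripper": 1,"slide": [0,0,0],"twist": 0}])

```text
t: 3.02
eef_pos: [0.4672, 0.284, 0.0102]
eef_rot: [[-0.992, 0.122, -0.001], [0.122, 0.992, -0.0], [0.001, -0.001, -1.0]]
force: [0.1, -1.3, 0.1]
finger_gap: 0.085
grip_force: 0.0
```

carry_out(targets=[{"gripper": -1,"slide": [0,0,0],"twist": 0},{"gripper": -1,"slide": [0,0,0],"twist": 0},{"gripper": -1,"slide": [0,0,0],"twist": 0},{"gripper": -1,"slide": [0,0,0],"twist": 0},{"gripper": -1,"slide": [0,0,0],"twist": 0},{"gripper": -1,"slide": [0,0,0],"twist": 0}], newtons=70)

```text
t: 3.78
eef_pos: [0.4685, 0.2844, 0.0116]
eef_rot: [[-0.992, 0.123, 0.002], [0.123, 0.992, 0.001], [-0.002, 0.001, -1.0]]
force: [-0.6, 0.1, 5.7]
finger_gap: 0.0411
grip_force: 71.6
```

carry_out(targets=[{"gripper": -1,"slide": [0,0,-0.8],"twist": 0},{"gripper": -1,"slide": [0.3,0,-0.8],"twist": -0.9},{"gripper": -1,"slide": [0.3,0,-0.8],"twist": -0.98},{"gripper": -1,"slide": [0.2,0,-0.8],"twist": -0.98},{"gripper": -1,"slide": [0,-0.9,0],"twist": 0},{"gripper": -1,"slide": [0,-1,0],"twist": 0},{"gripper": -1,"slide": [0,-1,0],"twist": 0},{"gripper": -1,"slide": [0,-1,0],"twist": 0},{"gripper": -1,"slide": [0,-1,0],"twist": 0},{"gripper": -1,"slide": [0,-1,0],"twist": 0}])

```text
t: 5.03
eef_pos: [0.4733, 0.1385, 0.0903]
eef_rot: [[-0.984, -0.176, -0.001], [-0.176, 0.984, -0.0], [0.001, -0.0, -1.0]]
force: [0.1, 0.4, -1.1]
finger_gap: 0.0409
grip_force: 70.9
```

carry_out(targets=[{"gripper": -1,"slide": [0,-1,0],"twist": 0},{"gripper": -1,"slide": [0,-1,0],"twist": 0},{"gripper": -1,"slide": [0,-1,0],"twist": 0},{"gripper": -1,"slide": [0,-1,0],"twist": 0},{"gripper": -1,"slide": [0,-1,0],"twist": 0},{"gripper": -1,"slide": [0,-1,0],"twist": 0},{"gripper": -1,"slide": [0,-1,0],"twist": 0},{"gripper": -1,"slide": [0,-1,0],"twist": 0},{"gripper": -1,"slide": [0,-0.9,0],"twist": 0},{"gripper": -1,"slide": [0,0,0],"twist": 0}])

```text
t: 6.28
eef_pos: [0.5127, -0.0807, 0.0903]
eef_rot: [[-0.985, -0.173, -0.0], [-0.173, 0.985, -0.0], [0.0, 0.0, -1.0]]
force: [0.2, 1.1, -1.7]
finger_gap: 0.0408
grip_force: 70.9
```

Run:
```python
from h import *
s=manip.state();brief(s)
p,d=manip.camera("wrist");cv2.imwrite("pics/w2.png",p[:,:,::-1])
p,d=manip.camera("side");cv2.imwrite("pics/s2.png",cv2.resize(p[100:300,180:480,::-1],None,fx=2.6,fy=2.6))
a=s["eef_pos"]-[.6753,.0244,0];t=np.radians(10.2);print("reader",a[0]*np.cos(t)+a[1]*np.sin(t),-a[0]*np.sin(t)+a[1]*np.cos(t))
```

```text
t 6.28 p [ 0.5127 -0.0807  0.0903] yawx -170.03 z [-0.0002 -0.     -1.    ] F [ 0.1648  1.137  -1.6937] gap 0.0408 grip 70.9 q [-0.1561  0.3605 -0.4102  0.8003 -0.0001 -0.3301]
reader -0.17865856225159615 -0.07463733161799851
```

View pics/w2.png

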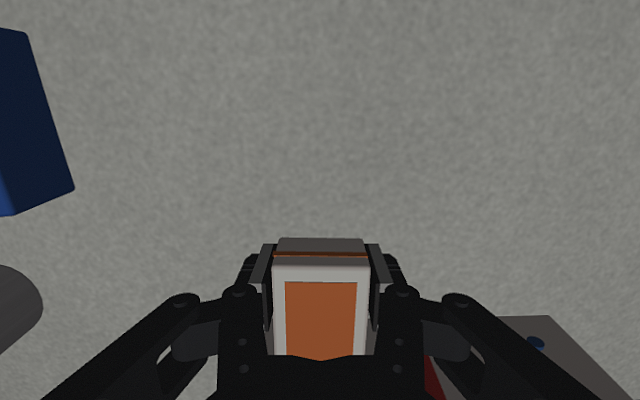

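View pics/s2.png

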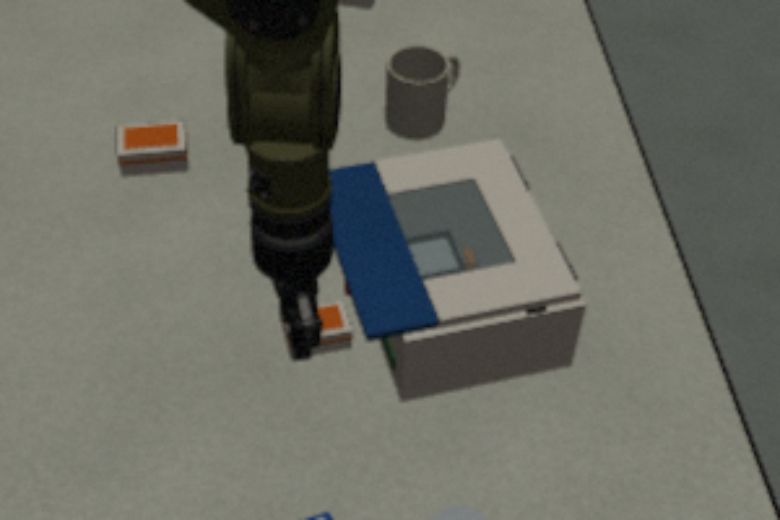

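In the wrist view the red tab shows at (435,375), to the left (reader +y) of the cassette held at columns 272-370. The side crop shows it at (348,287). I'll triangulate a rough hint, then feel for it.

Run:
```python
from h import *
s=manip.state();t=np.radians(10.2);X=np.array([np.cos(t),np.sin(t),0]);Y=np.array([-np.sin(t),np.cos(t),0]);O=np.array([.6753,.0244,0])
for n,uv in (("wrist",[(428,365),(442,390)]),("side",[(313.8,210.4)])):
    a=plane(n,uv,.115,st=s);b=plane(n,uv,.05,st=s)
    for p,q in zip(a,b):
        for xr in(-.114,-.1):
            k=(xr-(p-O)@X)/((q-p)@X);w=p+k*(q-p);print(n,xr,"y_r",round((w-O)@Y,4),"z",round(w[2],4))
```

```text
wrist -0.114 y_r -0.0132 z 0.0867
wrist -0.1 y_r -0.0074 z 0.0731
wrist -0.114 y_r -0.0111 z 0.1029
wrist -0.1 y_r -0.0051 z 0.0909
side -0.114 y_r -0.0428 z 0.1082
side -0.1 y_r 0.009 z 0.0466
```

The hint puts the tab at about y_r ≈ -12 mm. I'm entering under the lip to the right of it, then feeling leftwards.

carry_out(targets=[{"gripper": -1,"slide": [-0.4,0,0],"twist": 0.03},{"gripper": -1,"slide": [-0.4,0,0],"twist": 0},{"gripper": -1,"slide": [-0.3,0,0],"twist": 0},{"gripper": -1,"slide": [0,0,0],"twist": 0}])

```text
t: 6.88
eef_pos: [0.5408, -0.0744, 0.0905]
eef_rot: [[-0.985, -0.173, 0.001], [-0.173, 0.985, -0.0], [-0.001, -0.0, -1.0]]
force: [-0.4, 0.7, -0.4]
finger_gap: 0.041
grip_force: 70.9
```

carry_out(targets=[{"gripper": -1,"slide": [0,0.2,0],"twist": 0},{"gripper": -1,"slide": [0,0.2,0],"twist": 0},{"gripper": -1,"slide": [0,0.2,0],"twist": 0},{"gripper": -1,"slide": [0,0,0],"twist": 0}])

```text
t: 7.38
eef_pos: [0.5369, -0.0596, 0.0906]
eef_rot: [[-0.985, -0.173, -0.0], [-0.173, 0.985, 0.0], [0.0, 0.0, -1.0]]
force: [-0.5, 0.5, -1.2]
finger_gap: 0.0408
grip_force: 70.9
```

carry_out(targets=[{"gripper": -1,"slide": [0,0.2,0],"twist": 0},{"gripper": -1,"slide": [0,0.2,0],"twist": 0},{"gripper": -1,"slide": [0,0,0],"twist": 0}])

```text
t: 7.75
eef_pos: [0.5353, -0.0498, 0.0905]
eef_rot: [[-0.985, -0.173, -0.0], [-0.173, 0.985, 0.0], [0.0, 0.0, -1.0]]
force: [-0.1, -1.2, -1.1]
finger_gap: 0.0409
grip_force: 70.9
```

carry_out(targets=[{"gripper": -1,"slide": [0,0.1,0],"twist": 0},{"gripper": -1,"slide": [0,0.1,0],"twist": 0},{"gripper": -1,"slide": [0,0,0],"twist": 0}])

```text
t: 8.12
eef_pos: [0.5345, -0.0451, 0.0905]
eef_rot: [[-0.985, -0.173, -0.0], [-0.173, 0.985, -0.0], [0.0, -0.0, -1.0]]
force: [-0.8, 0.4, -1.4]
finger_gap: 0.0409
grip_force: 70.9
```

carry_out(targets=[{"gripper": -1,"slide": [0,0.1,0],"twist": 0},{"gripper": -1,"slide": [0,0.1,0],"twist": 0},{"gripper": -1,"slide": [0,0,0],"twist": 0}])

```text
t: 8.5
eef_pos: [0.5338, -0.0408, 0.0906]
eef_rot: [[-0.985, -0.172, 0.0], [-0.172, 0.985, -0.001], [0.0, -0.001, -1.0]]
force: [-0.1, -4.0, -2.1]
finger_gap: 0.0412
grip_force: 70.9
```

carry_out(targets=[{"gripper": -1,"slide": [0,0.1,0],"twist": 0},{"gripper": -1,"slide": [0,0.1,0],"twist": 0},{"gripper": -1,"slide": [0,0,0],"twist": 0}])

```text
t: 8.88
eef_pos: [0.5329, -0.0356, 0.0906]
eef_rot: [[-0.985, -0.172, 0.0], [-0.172, 0.985, -0.001], [0.0, -0.001, -1.0]]
force: [0.4, -2.7, -1.4]
finger_gap: 0.041
grip_force: 71.0
```

carry_out(targets=[{"gripper": -1,"slide": [0,0.1,0],"twist": 0},{"gripper": -1,"slide": [0,0.1,0],"twist": 0},{"gripper": -1,"slide": [0,0,0],"twist": 0}])

```text
t: 9.25
eef_pos: [0.5315, -0.0326, 0.0906]
eef_rot: [[-0.985, -0.171, -0.001], [-0.171, 0.985, -0.005], [0.002, -0.005, -1.0]]
force: [-0.6, -9.3, -1.5]
finger_gap: 0.041
grip_force: 71.4
```

Run:
```python
from h import *
for i in range(6):
    s=manip.state();p,d=manip.camera("wrist");print(s["t"],s["force"],s["moment"],s["eef_pos"])
cv2.imwrite("pics/w3.png",cv2.resize(p[230:400,200:520,::-1],None,fx=2.5,fy=2.5))
```

```text
9.25 [-0.643  -9.3145 -1.5197] [-1.8462  0.2487 -0.3857] [ 0.5315 -0.0326  0.0906]
9.3 [-0.7397 -9.2809 -1.3272] [-1.7971  0.2331 -0.3598] [ 0.5315 -0.0326  0.0905]
9.35 [ 0.146  -9.7206 -0.9775] [-1.8551  0.165  -0.3901] [ 0.5315 -0.0326  0.0906]
9.4 [-1.2185 -9.4767 -1.0682] [-1.8631  0.1977 -0.4028] [ 0.5315 -0.0326  0.0905]
9.45 [-0.733  -9.2817 -0.895 ] [-1.8374  0.1612 -0.4265] [ 0.5315 -0.0326  0.0905]
9.5 [-0.7917 -9.5483 -0.2376] [-1.8115  0.2098 -0.41  ] [ 0.5315 -0.0326  0.0905]
```

View pics/w3.png

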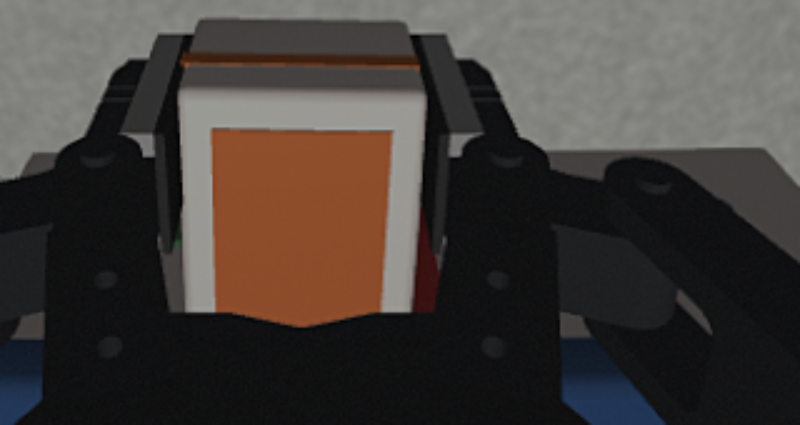

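Run:
```python
from h import *
a=cv2.imread("pics/w2.png")
m=(a[...,2].astype(int)>a[...,1]+35)&(a[...,2].astype(int)>a[...,0]+35)
m[:,:375]=0
for r in range(345,400,5):
    c=np.where(m[r])[0]; print(r,c.min() if len(c) else None,c.max() if len(c) else None,len(c), a[r,c.max()-1] if len(c) else '')
cal=manip.calibration("wrist");T=cal["T_tool_cam"]
uv=[(np.where(m[r])[0].max(),r) for r in (360,370,380,390,398) if m[r].any()]
# ray in tool frame at w2 pose (yaw ok), tab front at tool x: xr -0.114 vs TCP -0.1787
d=ray(cal,uv)@T[:3,:3].T;c=T[:3,3]
for q in d:
    for xt in (-.065,-.087): k=(xt-c[0])/q[0];print(xt,c+k*q,"y_r",-.0746+(c+k*q)[1])
```

```text
345 None None 0 
350 None None 0 
355 424 425 2 [12 14 57]
360 424 429 6 [17 16 55]
365 425 431 7 [17 16 55]
370 425 433 9 [14 15 54]
375 425 435 10 [18 17 56]
380 425 437 12 [14 14 54]
385 426 439 14 [17 17 56]
390 426 441 13 [17 18 55]
395 432 443 11 [15 16 55]
-0.065 [-0.065   0.0617  0.0072] y_r -0.012874157054513384
-0.087 [-0.087   0.0712  0.0291] y_r -0.003376134792555968
-0.065 [-0.065   0.0617  0.0002] y_r -0.012890854467656955
-0.087 [-0.087   0.0712  0.021 ] y_r -0.0033954121735755016
-0.065 [-0.065   0.0617 -0.0064] y_r -0.012903731539562924
-0.087 [-0.087   0.0712  0.0134] y_r -0.0034102789208621948
-0.065 [-0.065   0.0617 -0.0125] y_r -0.012913103874954625
-0.087 [-0.087   0.0712  0.0063] y_r -0.0034210994041810883
-0.065 [-0.065   0.0616 -0.0172] y_r -0.013017518182605402
-0.087 [-0.087   0.0711  0.001 ] y_r -0.0035416470827446533
```

carry_out(targets=[{"gripper": -1,"slide": [0,0.04,0],"twist": 0},{"gripper": -1,"slide": [0,0,0],"twist": 0}])

```text
t: 9.8
eef_pos: [0.5312, -0.0321, 0.0905]
eef_rot: [[-0.985, -0.17, -0.001], [-0.17, 0.985, -0.006], [0.002, -0.006, -1.0]]
force: [-1.3, -10.7, -0.1]
finger_gap: 0.0409
grip_force: 71.4
```

The tab's right face started at y_r ≈ -21 mm, and the cassette's left face is now at about -10 mm. The tab is pushed roughly 11 mm or more, and the force is rising hard, which looks like the stop. Next is a gentle lift while I watch the force.

carry_out(targets=[{"gripper": -1,"slide": [0,0,-0.1],"twist": 0},{"gripper": -1,"slide": [0,0,-0.1],"twist": 0},{"gripper": -1,"slide": [0,0,0],"twist": 0}])

```text
t: 10.18
eef_pos: [0.5299, -0.0309, 0.0946]
eef_rot: [[-0.985, -0.171, -0.004], [-0.171, 0.985, -0.003], [0.005, -0.003, -1.0]]
force: [-0.4, -7.5, -4.3]
finger_gap: 0.0407
grip_force: 71.4
```

carry_out(targets=[{"gripper": -1,"slide": [0,0,-0.1],"twist": 0},{"gripper": -1,"slide": [0,0,0],"twist": 0}])

```text
t: 10.42
eef_pos: [0.5298, -0.0307, 0.0969]
eef_rot: [[-0.985, -0.171, -0.004], [-0.171, 0.985, -0.003], [0.005, -0.002, -1.0]]
force: [-1.9, -7.6, -4.4]
finger_gap: 0.0407
grip_force: 71.6
```

carry_out(targets=[{"gripper": -1,"slide": [0,0,-0.1],"twist": 0},{"gripper": -1,"slide": [0,0,0],"twist": 0}])

```text
t: 10.68
eef_pos: [0.5297, -0.0307, 0.0991]
eef_rot: [[-0.985, -0.171, -0.005], [-0.171, 0.985, -0.003], [0.005, -0.002, -1.0]]
force: [-0.0, -7.7, -7.3]
finger_gap: 0.041
grip_force: 71.8
```

carry_out(targets=[{"gripper": -1,"slide": [0,0,-0.1],"twist": 0},{"gripper": -1,"slide": [0,0,0],"twist": 0}])

```text
t: 10.92
eef_pos: [0.5296, -0.0308, 0.1014]
eef_rot: [[-0.985, -0.171, -0.005], [-0.171, 0.985, -0.003], [0.006, -0.002, -1.0]]
force: [0.6, -8.2, -7.1]
finger_gap: 0.0408
grip_force: 71.8
```

carry_out(targets=[{"gripper": -1,"slide": [0,0,-0.1],"twist": 0},{"gripper": -1,"slide": [0,0,0],"twist": 0}])

```text
t: 11.18
eef_pos: [0.5294, -0.0308, 0.1038]
eef_rot: [[-0.985, -0.171, -0.005], [-0.171, 0.985, -0.003], [0.006, -0.002, -1.0]]
force: [0.2, -7.0, -7.6]
finger_gap: 0.0412
grip_force: 71.8
```

carry_out(targets=[{"gripper": -1,"slide": [0,0,-0.1],"twist": 0},{"gripper": -1,"slide": [0,0,-0.1],"twist": 0},{"gripper": -1,"slide": [0,0,0],"twist": 0}])

```text
t: 11.55
eef_pos: [0.5292, -0.0309, 0.1087]
eef_rot: [[-0.985, -0.171, -0.006], [-0.171, 0.985, -0.003], [0.006, -0.002, -1.0]]
force: [-0.7, -8.0, -8.5]
finger_gap: 0.0411
grip_force: 71.8
```

carry_out(targets=[{"gripper": -1,"slide": [0,0,-0.15],"twist": 0},{"gripper": -1,"slide": [0,0,-0.15],"twist": 0},{"gripper": -1,"slide": [0,0,-0.15],"twist": 0},{"gripper": -1,"slide": [0,0,-0.15],"twist": 0},{"gripper": -1,"slide": [0,0,-0.15],"twist": 0},{"gripper": -1,"slide": [0,0,-0.15],"twist": 0},{"gripper": -1,"slide": [0,0,0],"twist": 0}])

```text
t: 12.42
eef_pos: [0.529, -0.0309, 0.1312]
eef_rot: [[-0.985, -0.171, -0.006], [-0.171, 0.985, -0.003], [0.007, -0.002, -1.0]]
force: [-1.3, -8.4, -6.9]
finger_gap: 0.041
grip_force: 72.1
```

Run:
```python
from h import *
s=manip.state();brief(s)
p,d=manip.camera("wrist");q,d=manip.camera("side")
a=cv2.resize(p[200:400,180:560,::-1],(570,300));b=cv2.resize(q[110:260,260:460,::-1],(400,300))
c=np.zeros((600,570,3),np.uint8);c[:300]=a;c[300:,:400]=b;cv2.imwrite("pics/m4.png",c)
```

```text
t 12.43 p [ 0.529  -0.0309  0.1312] yawx -170.15 z [-0.0063 -0.0034 -1.    ] F [-1.3092 -8.4214 -6.8684] gap 0.041 grip 72.1 q [-0.0562  0.3421 -0.316   0.9189 -0.0038 -0.2281]
```

View pics/m4.png

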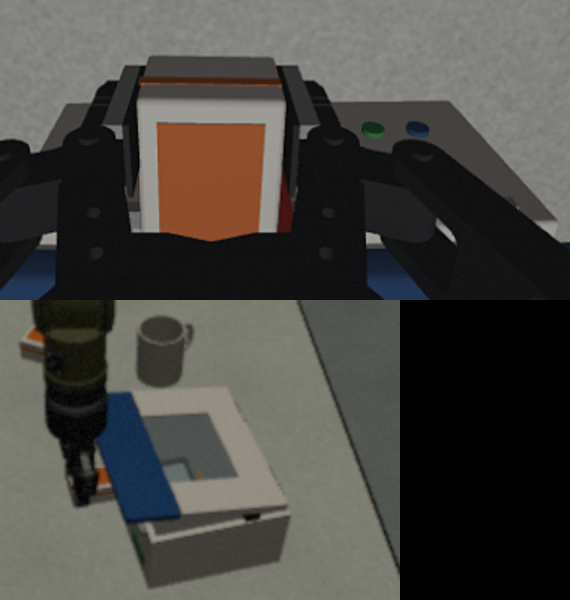

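The hood is visibly up at about 0.17 rad and past the catch, and the cassette is still held level. I'm dropping clear of it, shifting right so the tab can't meet the left finger, and then swinging the hood along its arc.

carry_out(targets=[{"gripper": -1,"slide": [0,0,0.16],"twist": 0},{"gripper": -1,"slide": [0,-0.5,0],"twist": 0},{"gripper": -1,"slide": [0,-0.6,0],"twist": 0},{"gripper": -1,"slide": [0,-0.6,0],"twist": 0},{"gripper": -1,"slide": [0,0,-0.16],"twist": 0},{"gripper": -1,"slide": [0,0,0],"twist": 0}])

```text
t: 13.28
eef_pos: [0.5391, -0.0725, 0.1332]
eef_rot: [[-0.985, -0.171, -0.0], [-0.171, 0.985, -0.002], [0.001, -0.002, -1.0]]
force: [-1.1, -3.0, -8.7]
finger_gap: 0.0408
grip_force: 72.1
```

carry_out(targets=[{"gripper": -1,"slide": [-0.14,0,-0.66],"twist": 0},{"gripper": -1,"slide": [-0.19,0,-0.64],"twist": 0},{"gripper": -1,"slide": [-0.24,0,-0.63],"twist": 0},{"gripper": -1,"slide": [-0.29,0,-0.6],"twist": 0},{"gripper": -1,"slide": [-0.34,0,-0.58],"twist": 0},{"gripper": -1,"slide": [0,0,0],"twist": 0}])

```text
t: 14.02
eef_pos: [0.5706, -0.0661, 0.2127]
eef_rot: [[-0.985, -0.173, 0.005], [-0.173, 0.985, -0.0], [-0.005, -0.001, -1.0]]
force: [-0.0, 0.4, -1.9]
finger_gap: 0.0406
grip_force: 73.4
```

```bash
cat >> h.py <<'E'
TH=np.radians(10.2);RX=np.array([[np.cos(TH),-np.sin(TH),0],[np.sin(TH),np.cos(TH),0],[0,0,1]]);O=np.array([.6753,.0244,0])
def cloud(name):
    st=manip.state();p,d=manip.camera(name);cal=manip.calibration(name);v,u=np.mgrid[0:400,0:640]
    X=ray(cal,np.c_[u.ravel(),v.ravel()])*d.reshape(-1,1)
    if name=="wrist":
        T=cal["T_tool_cam"];X=(X@T[:3,:3].T+T[:3,3])@st["eef_rot"].T+st["eef_pos"]
    else: X=(X-cal["t"])@cal["R"]
    return p,d,((X-O)@RX).reshape(400,640,3)
def hood():
    p,d,X=cloud("top")
    hsv=cv2.cvtColor(p,cv2.COLOR_RGB2HSV)
    m=(cv2.inRange(hsv,(100,120,40),(130,255,255))>0)&(abs(X[...,1])<.13)&(X[...,2]>.1)&(X[...,0]>-.13)&(X[...,0]<.2)
    P=X[m]
    if len(P)<20: print("few blue",len(P));return
    P=P[(P[:,1]>.02)];c=np.median(P,0);r=c-[.105,0,.115]
    print("blue n",len(P),"mid",c,"angle",np.arctan2(r[2],-r[0])-np.arcsin(.012/np.hypot(r[0],r[2])),"r",np.hypot(r[0],r[2]))
E
python3 - <<'E'
from h import *
s=manip.state();brief(s);print("tcp_r",(s["eef_pos"]-O)@RX)
hood()
p,d,X=cloud("wrist")
m=(X[...,2]>.15)&(d>0);m[:,:]&=True
hsv=cv2.cvtColor(p,cv2.COLOR_RGB2HSV);o=(cv2.inRange(hsv,(3,150,80),(20,255,255))>0)&(d<.3)&(d>0)
P=X[o];print("label",len(P),P.min(0),P.max(0), np.polyfit(P[:,0],P[:,2],1))
E
```

```text
t 14.03 p [ 0.5706 -0.0661  0.2127] yawx -170.05 z [ 0.0048 -0.0005 -1.    ] F [-0.0046  0.3994 -1.8615] gap 0.0406 grip 73.4 q [-0.1154  0.3528 -0.0737  1.1396  0.0001 -0.289 ]
tcp_r [-0.1191 -0.0706  0.2127]
blue n 1141 mid [-0.0511  0.069   0.2344] angle 0.5919142310356926 r 0.19652082557683787
label 5194 [-0.1302 -0.0903  0.2207] [-0.0805 -0.0495  0.2334] [0.0301 0.2346]
```

The hood is at about 0.59 rad, as expected, and the cassette is level. I'm continuing the arc.

carry_out(targets=[{"gripper": -1,"slide": [-0.38,0,-0.55],"twist": 0},{"gripper": -1,"slide": [-0.42,0,-0.52],"twist": 0},{"gripper": -1,"slide": [-0.46,0,-0.48],"twist": 0},{"gripper": -1,"slide": [-0.5,0,-0.45],"twist": 0},{"gripper": -1,"slide": [-0.53,0,-0.4],"twist": 0},{"gripper": -1,"slide": [-0.57,0,-0.36],"twist": 0},{"gripper": -1,"slide": [0,0,0],"twist": 0}])

```text
t: 15.0
eef_pos: [0.6396, -0.0534, 0.2796]
eef_rot: [[-0.985, -0.173, 0.0], [-0.173, 0.985, 0.001], [-0.0, 0.001, -1.0]]
force: [-1.6, 1.0, -2.4]
finger_gap: 0.0406
grip_force: 73.2
```

carry_out(targets=[{"gripper": -1,"slide": [-0.4,0,-0.2],"twist": 0},{"gripper": -1,"slide": [-0.4,0,-0.2],"twist": 0},{"gripper": -1,"slide": [-0.4,0,-0.18],"twist": 0},{"gripper": -1,"slide": [-0.4,0,-0.15],"twist": 0},{"gripper": -1,"slide": [0,0,0],"twist": 0}])

```text
t: 15.62
eef_pos: [0.6783, -0.0467, 0.2976]
eef_rot: [[-0.985, -0.173, -0.001], [-0.173, 0.985, 0.0], [0.001, 0.0, -1.0]]
force: [-2.5, 0.3, -3.6]
finger_gap: 0.0405
grip_force: 73.1
```

Run:
```python
from h import *
s=manip.state();brief(s);print("tcp_r",(s["eef_pos"]-O)@RX)
hood()
```

```text
t 15.62 p [ 0.6783 -0.0467  0.2976] yawx -170.05 z [-0.0006  0.0004 -1.    ] F [-2.4575  0.3357 -3.6017] gap 0.0405 grip 73.1 q [-0.0689  0.5375  0.4469  1.4809  0.0003 -0.2425]
tcp_r [-0.0097 -0.0705  0.2976]
blue n 269 mid [0.0419 0.07   0.3306] angle 1.232619327233219 r 0.22466161318176192
```

carry_out(targets=[{"gripper": -1,"slide": [-0.4,0,-0.1],"twist": 0},{"gripper": -1,"slide": [-0.4,0,-0.1],"twist": 0},{"gripper": -1,"slide": [-0.4,0,-0.08],"twist": 0},{"gripper": -1,"slide": [-0.4,0,-0.05],"twist": 0},{"gripper": -1,"slide": [-0.3,0,0],"twist": 0},{"gripper": -1,"slide": [0,0,0],"twist": 0}])

```text
t: 16.42
eef_pos: [0.7261, -0.0386, 0.3067]
eef_rot: [[-0.985, -0.172, 0.002], [-0.172, 0.985, 0.0], [-0.002, -0.0, -1.0]]
force: [-1.9, 0.4, -1.9]
finger_gap: 0.041
grip_force: 73.3
```

Run:
```python
from h import *
s=manip.state();brief(s);print("tcp_r",(s["eef_pos"]-O)@RX)
hood()
p,d,X=cloud("side")
m=(abs(X[...,1]+.0)<.11)&(X[...,2]>.2)&(X[...,2]<.36)&(X[...,0]>.04)&(X[...,0]<.2)
P=X[m];print(len(P))
hsv=cv2.cvtColor(p,cv2.COLOR_RGB2HSV);b=m&(cv2.inRange(hsv,(100,120,30),(130,255,255))>0);P=X[b];print("side blue",len(P),np.median(P,0) if len(P) else '')
```

```text
t 16.43 p [ 0.7261 -0.0386  0.3067] yawx -170.07 z [ 0.002   0.0001 -1.    ] F [-1.8554  0.355  -1.8511] gap 0.041 grip 73.3 q [-0.0533  0.6467  0.6689  1.591   0.0002 -0.2266]
tcp_r [ 0.0388 -0.071   0.3067]
blue n 247 mid [0.0937 0.0703 0.339 ] angle 1.466647998149664 r 0.22426604428423408
717
side blue 151 [ 0.0949 -0.0776  0.3381]
```

The hood now stands at about 1.49 rad. I'm retreating and setting the cassette down on the free bench in front so I can regrip it higher and centred.

carry_out(targets=[{"gripper": -1,"slide": [0.6,0,0],"twist": 0},{"gripper": -1,"slide": [1,0,0],"twist": 0},{"gripper": -1,"slide": [1,0,0],"twist": 0},{"gripper": -1,"slide": [1,0,0],"twist": 0},{"gripper": -1,"slide": [1,0.6,0],"twist": 0},{"gripper": -1,"slide": [1,0.6,0],"twist": 0},{"gripper": -1,"slide": [1,0.6,0],"twist": 0},{"gripper": -1,"slide": [1,0.6,0],"twist": 0},{"gripper": -1,"slide": [1,0.6,0.5],"twist": 0},{"gripper": -1,"slide": [1,0.6,1],"twist": 0}])

```text
t: 17.77
eef_pos: [0.4746, 0.0087, 0.2702]
eef_rot: [[-0.985, -0.172, 0.007], [-0.172, 0.985, -0.0], [-0.007, -0.001, -1.0]]
force: [0.1, 0.8, -1.7]
finger_gap: 0.0409
grip_force: 73.4
```

carry_out(targets=[{"gripper": -1,"slide": [1,0,1],"twist": 0},{"gripper": -1,"slide": [0.8,0,1],"twist": 0},{"gripper": -1,"slide": [0,0,1],"twist": 0},{"gripper": -1,"slide": [0,0,1],"twist": 0},{"gripper": -1,"slide": [0,0,1],"twist": 0},{"gripper": -1,"slide": [0,0,1],"twist": 0},{"gripper": -1,"slide": [0,0,1],"twist": 0},{"gripper": -1,"slide": [0,0,1],"twist": 0},{"gripper": -1,"slide": [0,0,1],"twist": 0},{"gripper": -1,"slide": [0,0,0.3],"twist": 0}])

```text
t: 19.02
eef_pos: [0.4292, 0.0006, 0.0358]
eef_rot: [[-0.985, -0.172, 0.001], [-0.172, 0.985, -0.0], [-0.001, -0.0, -1.0]]
force: [-0.1, -0.4, -0.5]
finger_gap: 0.0406
grip_force: 73.4
```

Run:
```python
from h import *
s=manip.state();brief(s);hood()
```

```text
t 19.02 p [0.4292 0.0006 0.0358] yawx -170.1 z [ 0.0007 -0.0002 -1.    ] F [-0.1123 -0.3559 -0.5426] gap 0.0406 grip 73.4 q [ 0.0015  0.3011 -0.6945  0.5745 -0.0002 -0.1713]
blue n 239 mid [0.0937 0.0689 0.3392] angle 1.4671563712168072 r 0.2244766808160762
```

carry_out(targets=[{"gripper": -1,"slide": [0,0,0.4],"twist": 0},{"gripper": -1,"slide": [0,0,0.3],"twist": 0},{"gripper": -1,"slide": [0,0,0.2],"twist": 0},{"gripper": -1,"slide": [0,0,0],"twist": 0}])

```text
t: 19.58
eef_pos: [0.4289, 0.0008, 0.0136]
eef_rot: [[-0.985, -0.172, -0.001], [-0.172, 0.985, -0.0], [0.001, 0.0, -1.0]]
force: [-0.5, -0.7, -1.7]
finger_gap: 0.0407
grip_force: 73.4
```

carry_out(targets=[{"gripper": 1,"slide": [0,0,0],"twist": 0},{"gripper": 1,"slide": [0,0,0],"twist": 0},{"gripper": 1,"slide": [0,0,0],"twist": 0},{"gripper": 1,"slide": [0,0,0],"twist": 0},{"gripper": 1,"slide": [0,0,-1],"twist": 0},{"gripper": 1,"slide": [0,0,-1],"twist": 0},{"gripper": 1,"slide": [0,0,-1],"twist": 0},{"gripper": 1,"slide": [0,0,-1],"twist": 0},{"gripper": 1,"slide": [0,0,0],"twist": 0}])

```text
t: 20.7
eef_pos: [0.4308, 0.0008, 0.1155]
eef_rot: [[-0.985, -0.172, 0.004], [-0.172, 0.985, -0.0], [-0.004, -0.001, -1.0]]
force: [0.8, -0.4, 0.3]
finger_gap: 0.0854
grip_force: 0.0
```

Run:
```python
from h import *
s=manip.state();brief(s)
p,d=manip.camera("wrist")
hsv=cv2.cvtColor(p,cv2.COLOR_RGB2HSV)
o=cv2.inRange(hsv,(3,150,100),(20,255,255));n,l,st,c=cv2.connectedComponentsWithStats(o)
for i in range(1,n):
    if st[i,4]>300:
        pts=np.argwhere(l==i)[:,::-1].astype(float)
        r=cv2.minAreaRect((plane("wrist",pts,.03,st=s)[:,:2]*1000).astype(np.float32));print(c[i],st[i],r)
        print("units to centre",units(s,[r[0][0]/1000,r[0][1]/1000,.024]))
```

```text
t 20.7 p [0.4308 0.0008 0.1155] yawx -170.07 z [ 0.0044 -0.     -1.    ] F [ 0.7537 -0.4092  0.269 ] gap 0.0854 grip 0.0 q [ 0.0018  0.1956 -0.5765  0.7943 -0.     -0.1715]
[320.1045 228.8607] [ 301  199   41   61 2383] ((450.5415344238281, 4.907926559448242), (48.78001403808594, 28.882549285888672), 8.862654685974121)
units to centre [-0.7895  0.0302  3.6633]
```

carry_out(targets=[{"gripper": 1,"slide": [-0.4,0,0.7],"twist": 0.1},{"gripper": 1,"slide": [-0.39,0.03,0.8],"twist": 0},{"gripper": 1,"slide": [0,0,0.9],"twist": 0},{"gripper": 1,"slide": [0,0,0.8],"twist": 0},{"gripper": 1,"slide": [0,0,0.54],"twist": 0},{"gripper": 1,"slide": [0,0,0],"twist": 0}])

```text
t: 21.5
eef_pos: [0.4469, 0.0048, 0.019]
eef_rot: [[-0.987, -0.162, -0.003], [-0.162, 0.987, -0.0], [0.003, 0.001, -1.0]]
force: [0.6, -0.3, -0.3]
finger_gap: 0.0851
grip_force: 0.0
```

carry_out(targets=[{"gripper": -1,"slide": [0,0,0],"twist": 0},{"gripper": -1,"slide": [0,0,0],"twist": 0},{"gripper": -1,"slide": [0,0,0],"twist": 0},{"gripper": -1,"slide": [0,0,0],"twist": 0},{"gripper": -1,"slide": [0,0,0],"twist": 0}], newtons=45)

```text
t: 22.12
eef_pos: [0.4493, 0.0048, 0.0212]
eef_rot: [[-0.987, -0.162, 0.002], [-0.162, 0.987, -0.0], [-0.002, -0.0, -1.0]]
force: [-1.3, -0.4, 6.9]
finger_gap: 0.041
grip_force: 46.2
```

Run:
```python
from h import *
s=manip.state();brief(s)
p,d,X=cloud("top")
cv2.imwrite("pics/t5.png",cv2.resize(p[80:230,250:400,::-1],(600,600),interpolation=cv2.INTER_CUBIC));np.save("pics/t5X.npy",X)
```

```text
t 22.12 p [0.4493 0.0048 0.0212] yawx -170.67 z [ 0.002  -0.0001 -1.    ] F [-1.2891 -0.3786  6.9416] gap 0.041 grip 46.2 q [ 0.0107  0.3498 -0.6683  0.5507 -0.0001 -0.1521]
```

View pics/t5.png

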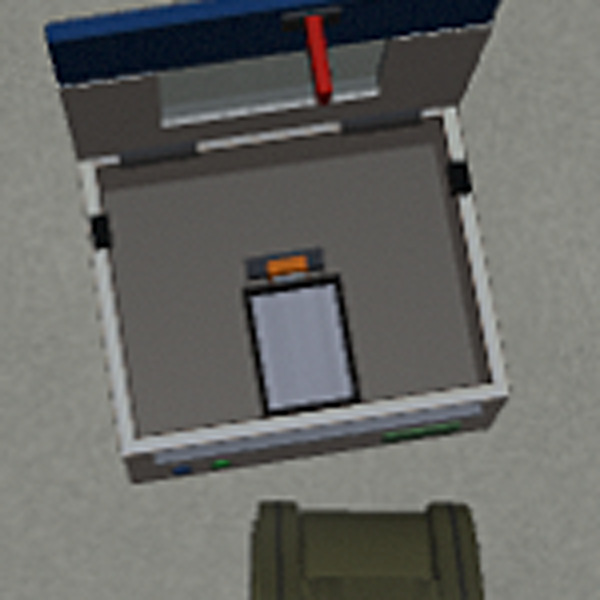

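Top view crop: the hood stands upright with its red tab at (318,60). The nest's tray floor corners are at about (250,297), (340,285), (357,398) and (268,410). The base's front wall top edge runs from (130,447) to (507,388).

Run:
```python
from h import *
f=lambda L:[(250+x/4-.375,80+y/4-.375) for x,y in L]
w=plane("top",f([(250,297),(340,285),(357,398),(268,410)]),.082)
print(w, "centre",w.mean(0), "exp",O+RX@[-.025,0,.082])
e=(w[1]+w[2]-w[0]-w[3])/2;print("yaw from y-dir",np.degrees(np.arctan2(e[0],-e[1])),np.linalg.norm(e)); e=(w[0]+w[1]-w[2]-w[3])/2;print("yaw",np.degrees(np.arctan2(e[1],e[0])),np.linalg.norm(e))
g=plane("top",f([(130,447),(507,388)]),.105);e=g[1]-g[0];print("front wall",g,g.mean(0),np.linalg.norm(e),"yaw",np.degrees(np.arctan2(e[0],-e[1])),"exp mid",O+RX@[-.08,0,.105])
```

```text
[[ 0.6816  0.0525  0.082 ]
 [ 0.6907 -0.0037  0.082 ]
 [ 0.6186 -0.015   0.082 ]
 [ 0.6097  0.0399  0.082 ]] centre [0.6501 0.0184 0.082 ] exp [0.6507 0.02   0.082 ]
yaw from y-dir 9.160850832562838 0.05623761590371927
yaw 9.449177500536395 0.07294433849832505
front wall [[ 0.5803  0.123   0.105 ]
 [ 0.6219 -0.1051  0.105 ]] [0.6011 0.0089 0.105 ] 0.23183124099378907 yaw 10.34275989070253 exp mid [0.5966 0.0102 0.105 ]
```

carry_out(targets=[{"gripper": -1,"slide": [0,0,-0.8],"twist": -0.1},{"gripper": -1,"slide": [0,0,-1],"twist": 0},{"gripper": -1,"slide": [0,0,-1],"twist": 0},{"gripper": -1,"slide": [-0.6,0,-1],"twist": 0},{"gripper": -1,"slide": [-1,-0.2,-1],"twist": 0},{"gripper": -1,"slide": [-1,-0.2,-0.4],"twist": 0},{"gripper": -1,"slide": [-1,-0.2,0],"twist": 0},{"gripper": -1,"slide": [-1,-0.2,0],"twist": 0},{"gripper": -1,"slide": [-1,0,0],"twist": 0},{"gripper": -1,"slide": [-1,0,0],"twist": 0}])

```text
t: 23.42
eef_pos: [0.6147, 0.0136, 0.1498]
eef_rot: [[-0.985, -0.172, -0.001], [-0.172, 0.985, 0.0], [0.001, 0.0, -1.0]]
force: [0.6, 0.4, -1.1]
finger_gap: 0.0409
grip_force: 46.0
```

carry_out(targets=[{"gripper": -1,"slide": [-1,0,0],"twist": 0},{"gripper": -1,"slide": [-0.37,0,0],"twist": 0},{"gripper": -1,"slide": [0,0,0],"twist": 0}])

```text
t: 23.8
eef_pos: [0.6478, 0.0195, 0.1497]
eef_rot: [[-0.985, -0.173, -0.001], [-0.173, 0.985, -0.0], [0.001, 0.0, -1.0]]
force: [0.1, 0.8, -1.2]
finger_gap: 0.0411
grip_force: 46.0
```

Run:
```python
from h import *
s=manip.state();brief(s);print(units(s,[.649,.019,.104]))
p,d=manip.camera("top");cv2.imwrite("pics/t6.png",p[:,:,::-1])
hood()
```

```text
t 23.8 p [0.6478 0.0195 0.1497] yawx -170.06 z [-0.0013 -0.0001 -1.    ] F [ 0.1128  0.7745 -1.1609] gap 0.0411 grip 46.0 q [ 0.0301  0.5159  0.0248  1.081  -0.0001 -0.1434]
[-0.0475 -0.0273  1.8289]
blue n 223 mid [0.0939 0.0746 0.3389] angle 1.4675800302201765 r 0.22421422354100978
```

carry_out(targets=[{"gripper": -1,"slide": [-0.05,-0.03,0.5],"twist": 0},{"gripper": -1,"slide": [0,0,0.5],"twist": 0},{"gripper": -1,"slide": [0,0,0.3],"twist": 0},{"gripper": -1,"slide": [0,0,0.2],"twist": 0},{"gripper": -1,"slide": [0,0,0.15],"twist": 0},{"gripper": -1,"slide": [0,0,0],"twist": 0}])

```text
t: 24.65
eef_pos: [0.6495, 0.0189, 0.1089]
eef_rot: [[-0.985, -0.172, -0.0], [-0.172, 0.985, -0.0], [0.0, -0.0, -1.0]]
force: [-0.2, 0.6, -0.6]
finger_gap: 0.0406
grip_force: 46.0
```

carry_out(targets=[{"gripper": -1,"slide": [0,0,0.1],"twist": 0},{"gripper": -1,"slide": [0,0,0.08],"twist": 0},{"gripper": -1,"slide": [0,0,0],"twist": 0}])

```text
t: 25.02
eef_pos: [0.6494, 0.019, 0.1045]
eef_rot: [[-0.985, -0.172, -0.0], [-0.172, 0.985, 0.0], [0.0, 0.0, -1.0]]
force: [0.1, -0.9, -1.6]
finger_gap: 0.0414
grip_force: 46.0
```

There was no contact down to 83 mm, so the cassette is inside the rims. I'm releasing it, rising and closing the fingers.

carry_out(targets=[{"gripper": -1,"slide": [0,0,0.05],"twist": 0},{"gripper": 0.3,"slide": [0,0,0],"twist": 0},{"gripper": 0.6,"slide": [0,0,0],"twist": 0},{"gripper": 0.6,"slide": [0,0,0],"twist": 0},{"gripper": 0.6,"slide": [0,0,-0.6],"twist": 0},{"gripper": 0.6,"slide": [0,0,-0.8],"twist": 0},{"gripper": -1,"slide": [0,0,-0.8],"twist": 0},{"gripper": -1,"slide": [0,0,0],"twist": 0},{"gripper": -1,"slide": [0,0,0],"twist": 0},{"gripper": -1,"slide": [0,0,0],"twist": 0}])

```text
t: 26.28
eef_pos: [0.6488, 0.0189, 0.1574]
eef_rot: [[-0.985, -0.172, -0.002], [-0.172, 0.985, -0.0], [0.002, 0.0, -1.0]]
force: [-0.5, 0.4, 0.4]
finger_gap: 0.0002
grip_force: 0.0
```

Run:
```python
from h import *
s=manip.state();brief(s)
p,d,X=cloud("wrist")
hsv=cv2.cvtColor(p,cv2.COLOR_RGB2HSV)
o=cv2.inRange(hsv,(3,150,80),(20,255,255));n,l,st,c=cv2.connectedComponentsWithStats(o)
for i in range(1,n):
    if st[i,4]>150:
        m=l==i;pts=np.argwhere(m)[:,::-1].astype(float);P=X[m&(d>0)]
        W=(plane("wrist",pts,.112,st=s)-O)@RX
        print(c[i],st[i],"r",cv2.minAreaRect((W[:,:2]*1000).astype(np.float32)),"z",np.median(P[:,2]),"slopes",np.linalg.lstsq(np.c_[P[:,:2],np.ones(len(P))],P[:,2],rcond=None)[0])
```

```text
t 26.27 p [0.6488 0.0189 0.1574] yawx -170.07 z [-0.0018 -0.     -1.    ] F [-0.5078  0.3689  0.4041] gap 0.0002 grip 0.0 q [ 0.0292  0.5137  0.0414  1.1003  0.     -0.1441]
[319.9042 218.6245] [ 295  192   51   61 2671] r ((-29.767532348632812, -0.3273296356201172), (29.551694869995117, 39.049156188964844), 89.51876068115234) z 0.11278090585251885 slopes [-0.0048  0.0033  0.1129]
```

The cassette sits flat, top at 113 mm and no slope. Now pressing down and holding.

carry_out(targets=[{"gripper": -1,"slide": [0,0,0.7],"twist": 0},{"gripper": -1,"slide": [0,0,0.6],"twist": 0},{"gripper": -1,"slide": [0,0,0.3],"twist": 0},{"gripper": -1,"slide": [0,0,0.2],"twist": 0},{"gripper": -1,"slide": [0,0,0.2],"twist": 0},{"gripper": -1,"slide": [0,0,0.15],"twist": 0},{"gripper": -1,"slide": [0,0,0.1],"twist": 0},{"gripper": -1,"slide": [0,0,0],"twist": 0}])

```text
t: 27.32
eef_pos: [0.6485, 0.0189, 0.104]
eef_rot: [[-0.985, -0.172, -0.001], [-0.172, 0.985, -0.0], [0.001, 0.0, -1.0]]
force: [-5.9, -0.5, 12.4]
finger_gap: -0.0001
grip_force: 6.5
```

carry_out(targets=[{"gripper": -1,"slide": [0,0,0.08],"twist": 0},{"gripper": -1,"slide": [0,0,0],"twist": 0},{"gripper": -1,"slide": [0,0,0],"twist": 0},{"gripper": -1,"slide": [0,0,0],"twist": 0},{"gripper": -1,"slide": [0,0,0],"twist": 0},{"gripper": -1,"slide": [0,0,0],"twist": 0},{"gripper": -1,"slide": [0,0,0],"twist": 0},{"gripper": -1,"slide": [0,0,0],"twist": 0},{"gripper": -1,"slide": [0,0,0],"twist": 0},{"gripper": -1,"slide": [0,0,0],"twist": 0}])

```text
t: 28.58
eef_pos: [0.6485, 0.0189, 0.1039]
eef_rot: [[-0.985, -0.172, 0.0], [-0.172, 0.985, -0.0], [-0.0, -0.0, -1.0]]
force: [-9.7, 0.2, 22.3]
finger_gap: -0.0003
grip_force: 11.1
```

carry_out(targets=[{"gripper": -1,"slide": [0,0,0],"twist": 0},{"gripper": -1,"slide": [0,0,0],"twist": 0},{"gripper": -1,"slide": [0,0,0],"twist": 0},{"gripper": -1,"slide": [0,0,0],"twist": 0},{"gripper": -1,"slide": [0,0,0],"twist": 0}])

```text
t: 29.2
eef_pos: [0.6485, 0.0189, 0.104]
eef_rot: [[-0.985, -0.172, 0.001], [-0.172, 0.985, 0.0], [-0.001, -0.0, -1.0]]
force: [-9.5, -1.2, 22.8]
finger_gap: -0.0
grip_force: 11.1
```

carry_out(targets=[{"gripper": -1,"slide": [0,0,-0.2],"twist": 0},{"gripper": -1,"slide": [0,0,-0.3],"twist": 0},{"gripper": -1,"slide": [0,0,-0.6],"twist": 0},{"gripper": -1,"slide": [0,0,-1],"twist": 0},{"gripper": -1,"slide": [0,0,-1],"twist": 0},{"gripper": -1,"slide": [0,0,0],"twist": 0}])

```text
t: 29.95
eef_pos: [0.6515, 0.019, 0.1803]
eef_rot: [[-0.985, -0.172, 0.005], [-0.172, 0.985, 0.0], [-0.005, -0.001, -1.0]]
force: [0.6, 0.5, -0.1]
finger_gap: -0.0002
grip_force: 0.0
```

Run:
```python
from h import *
s=manip.state();brief(s)
p,d,X=cloud("wrist")
hsv=cv2.cvtColor(p,cv2.COLOR_RGB2HSV)
o=cv2.inRange(hsv,(3,150,80),(20,255,255));n,l,st,c=cv2.connectedComponentsWithStats(o)
for i in range(1,n):
    if st[i,4]>150:
        m=l==i;P=X[m&(d>0)]
        print(c[i],st[i],"med",np.median(P,0),"slopes",np.linalg.lstsq(np.c_[P[:,:2],np.ones(len(P))],P[:,2],rcond=None)[0])
hood()
```

```text
t 29.95 p [0.6515 0.019  0.1803] yawx -170.07 z [ 0.0054  0.0001 -1.    ] F [ 0.6418  0.4581 -0.0608] gap -0.0002 grip 0.0 q [ 0.0292  0.5011  0.0809  1.1452 -0.     -0.1441]
[320.6862 204.5614] [ 300  173   43   65 2686] med [-0.0265 -0.0001  0.1003] slopes [-0.0002  0.0009  0.1003]
blue n 225 mid [0.0937 0.0743 0.3386] angle 1.4666261482253677 r 0.22387914516772975
```

The cassette top is now at 100.3 mm against 112.8 mm before, flat and down 12.5 mm, so it's latched. The hood is still at about 1.49 rad. I'm retreating, doing a last check and handing in.

carry_out(targets=[{"gripper": -1,"slide": [0.5,0,-0.8],"twist": 0},{"gripper": -1,"slide": [1,0,-0.5],"twist": 0},{"gripper": -1,"slide": [1,0,0],"twist": 0},{"gripper": -1,"slide": [1,0,0],"twist": 0},{"gripper": -1,"slide": [1,0,0],"twist": 0},{"gripper": -1,"slide": [1,0,0],"twist": 0},{"gripper": -1,"slide": [1,0,0],"twist": 0},{"gripper": -1,"slide": [1,0,0],"twist": 0},{"gripper": -1,"slide": [0,0,0],"twist": 0},{"gripper": -1,"slide": [0,0,0],"twist": 0}])

```text
t: 31.3
eef_pos: [0.4654, -0.0134, 0.2106]
eef_rot: [[-0.985, -0.172, 0.001], [-0.172, 0.985, 0.0], [-0.001, -0.0, -1.0]]
force: [0.1, -0.2, -0.2]
finger_gap: -0.0002
grip_force: 0.0
```

Run:
```python
from h import *
brief(manip.state())
p,d,X=cloud("top");hsv=cv2.cvtColor(p,cv2.COLOR_RGB2HSV)
m=(cv2.inRange(hsv,(3,150,80),(20,255,255))>0)&(abs(X[...,0]+.025)<.05)&(abs(X[...,1])<.05)
print("label",m.sum(),np.median(X[m],0));hood()
print(manip.close_job())
```

```text
t 31.3 p [ 0.4654 -0.0134  0.2106] yawx -170.08 z [ 0.0014  0.     -1.    ] F [ 0.1334 -0.1901 -0.2091] gap -0.0002 grip 0.0 q [-0.0288  0.1731 -0.3302  1.066   0.0001 -0.202 ]
label 233 [-0.0231  0.0001  0.0989]
blue n 238 mid [0.0939 0.0691 0.3391] angle 1.467601048590853 r 0.22442588059448892
the job is handed in; nothing more can be done
None
```

The job is handed in at 31.3 s: the hood stands open at about 1.5 rad and the cassette is latched flat in the nest; the catch was felt and the hood lifted with the gripped cassette, because the tool only points down, and the mug, can and tip rack were not touched.

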